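Hook the stranded coal car out from behind the guard

ROBOT

A 7-joint arm with a two-finger parallel gripper is mounted at the origin on the work surface. World frame = base frame: x ahead of the robot, y to its left, z up, the work surface at z = 0. Lengths are in m, angles in rad, forces in N, time in s.
With the tool pointing down it reaches from about 0.425 to 0.875 m from the base axis. Payload 8.4 kg.
Tool frame: the origin (TCP) lies on the centre line of the jaws, within the pads' length; the fingertips stand 8 mm ahead of it and the grasp point (between the pads) lies 11 mm behind it (nose_length is the distance from the TCP to the fingertips, in m); z points along the fingers, y is the line along which they close (so a half turn about z gives the same grasp; the last joint's range is limited). The gripper opens to 85 mm and grips with 20 to 120 N. Pads are 22 mm wide; open, the fingers measure 114 mm over their backs; the gripper's body (76 mm by 85 mm) begins 54 mm behind the grasp point. The pads swing forward as they close: fully open they stand 13 mm farther back than shut.
Start: joints at [-1.28, 0.333, 0.04, 1.465, -0.013, 1.343, -0.059], TCP at [0.247, 0.601, 0.239] pointing down, gripper open.
Joint ranges: [-2.58, 2.58], [-0.38, 2.09], [-1.3, 1.39], [0.25, 2.4], [-1.5, 4.64], [0.08, 2.09], [-2.65, 2.65]. Speed limits (rad/s): [2.22, 2.22, 2.79, 2.79, 3.14, 3.14, 3.14].

INTERFACE

Orientations are given as a rotation vector (axis times angle).
In Python, from plant import sense, read_camera, calibration, job_done, look_for, nose_length gives the robot as it stands. The module is installed in compiled form; this text tells all that it offers.
- The arm moves only by the shell command python3 -m creep 'ROWS' [FORCE]. ROWS is JSON, a list of rows, each an object with "jaw": the closure, from 0 (fully open) to 1 (shut); "offset": the shift along the tool's x, y, z as a fraction of full scale, a list of three; "roll": the turn about the tool's z as a fraction of full scale. A call has 1 to 10 rows; each row shifts and turns the commanded pose from where the row before left it, along the tool's axes as they then stand; what a row does not reach is not made up. Full scale, the value 1, is 0.025 m for a shift and pi rad for a turn. A row lasts 1/10 s, in which the tool goes at most 50 mm and 8.59 degrees, less where a joint would pass 70% of its speed; a pose out of reach is approached as far as the arm can. A call with a number of a shift or a turn outside -1 to 1 is refused whole. A call with a gripper value outside its range is refused whole. The fingers move at their own pace and stop on an object; FORCE is the grip in N (left out, the last holds). Time passes only in rows, so rows that do not move let the fingers close. It gives the time, the measured TCP pose, the force, the opening and the grip force at its end, in the units of the state.
- sense(): the state, without advancing time (a new reading comes with each control period).
- read_camera(name): name is "scene" or "top"; returns the picture (480x640x3 uint8, blue, green, red); there is no depth.
- calibration(name): a dict with "intrinsics" (3x3 intrinsics, pixels), "k1" (the pictures are not rectified: a ray, as slopes to the right and down, at radius r is drawn at 1 + k1 r^2 times it, then the intrinsics apply), "origin" and "attitude" of the camera in the world. Camera axes: x right, y down, z forward; pixel columns grow to the right and rows downward; lengths in m; the calibration is good to about 2 mm. A picture is of the moment at which its call begins. calibration takes no time and is no camera call.
- job_done(): hands the job in; it is judged then, once.
Trained networks look in the newest picture that a camera, given by its name, has taken for a name from the list of things; names that differ only in an ending like _2 or _b are one class to them, and where a whole thing is asked for, a point or a joint stands for the part that bears it (a point fixed in the world has none). Each returns a list of dicts, best first, with "confidence" (0 to 1); they miss things now and then, are a little off and sometimes report something else, mostly with a low value. They report only what shows in the picture. A call takes as long as a camera call. They do not tell look-alikes from the thing itself.
- look_for(query, camera): "extent" ([left, top, right, bottom] in pixels, round what is visible of it).
The state is a dict: "clock": time; "joints": joint angles; "joint_velocities": joint speeds; "joint_efforts": joint torques, N m; "position": TCP position; "tcp_rot": TCP orientation; "force": force on the tool from outside, world axes, zero at the start; "moment": the same for the moment, N m; "grip_width": opening from 0.0 (shut) to 1.0 (fully open); "finger_force": force on a finger pad.
Only numpy, scipy, OpenCV 4.12 (cv2) and the standard library are available. Lean on these libraries where they do the work, as an engineer would, in place of code of your own. Each camera call takes 0.05 s, during which the arm holds its last target. There are 200 camera calls.

TASK

The silver coal car has been knocked deep behind the clear guard on the rim, where no hand gets in. Take the hooked rod by its handle, reach the hook in behind the car and draw the car out along the steel strip until it comes up snug against the black tender, which backs onto the buffer stop; hold it there a moment with a firm pull of about 6 newtons so that the coupling magnets meet squarely, but do not shove, and do not lean on the guard. Then lay the rod down on the open table on your side of the cars and let go, leaving everything else as it stands.

Things in the scene. Friction and masses are not known exactly. Their poses are not given: they have to be found in the camera images.
- rim: Fixed maple rim board, 660 mm long, 36 high, steel strip on the face towards the robot. Origin: on the table at the foot of the strip's face, mid-length. y runs along the strip (roughly to the robot's left), x points away from the robot, z up. The cars stand at x < 0 beside the strip. All lengths in this list are mm.
- guard: Fixed guard of clear 4 mm sheet; axes as the rim's. Origin: on the table at the foot of the strip's face, in the plane of its open mouth (facing -y). Runs 225 from the mouth to +y, closed there. Inside: x from -104 (upright front sheet) to 0 (strip), 62 high under the flat top (66 outside). A 10 x 10 bead lies outside along the front sheet's foot (x -108 to -118).
- stop: Fixed wooden buffer stop, 36 wide, 36 high, 28 long, standing at the strip on the -y side. Origin: on the table under the middle of its flat +y face, 19 in front of the strip (x = -19 in the rim's frame); axes as the rim's.
- tender: Black wooden tender, loose, about 90 g: body 66 long (y), 30 wide, 43 high (46 over its filler cap); a round steel coupling magnet (11 across, centre 14 up) stands out 4 at each end: 74 long over the magnets. It stands between stop and guard, its -y magnet 0 to 5 off the stop's face, so it slides back onto the stop before the pull rises. Origin: under its centre on the table.
- tender_rear (a point): Outer face of the tender's +y coupling magnet (37 from the tender's centre, 14 up), which the coal car must meet.
- coal_car: Silver wooden coal car, loose, 60 to 130 g, slides on fixed wheels: body 74 long (y), 36 wide, flat upright end walls 20 to 42 above the table, coal heap to 45; a coupling magnet (11 across, centre 14 up) stands out 4 at each end: 82 long over them. Starts inside the guard beside the strip, up to 0.08 rad askew. Origin: under its centre on the table; +y is deeper into the guard.
- car_front (a point): Outer face of the coal car's -y coupling magnet (41 from its centre, 14 up), the one that must meet the tender.
- car_rear (a point): Middle of the coal car's flat +y end wall (37 from its centre, 31 up), where the hook pulls; the magnet below it stands out 4 more, its top is 19.5 above the table.
- rod: Hooked rod, 110 g, lying flat. Dark wood handle 120 x 22 x 22 along x; the metal shaft (8 thick) leaves its +x end, is cranked to y = -32 at 16 above the underside by x = 78, runs straight to x = 285, then bends square into a hook arm (8 thick) to -y. Origin: under the handle's centre. Centre of mass about 50 towards +x. Starts with x roughly to the robot's left, hook arm on the guard's side.
- hook_corner (a point): Axis of shaft and hook arm where they meet: (285, -32, 16) in the rod's frame.
- hook_tip (a point): End of the hook arm: (285, -68, 16) in the rod's frame; the arm reaches 36 from the shaft's axis, 32 from its side.
- fire_engine: Red wooden fire engine, loose, 84 x 36 x 53 high; a bystander. Origin under its centre.
- riser: Wooden ascending track riser, loose, 40 x 162, rising in steps from 12 to 57; a bystander. Origin under its centre.
There are look-alikes about, which are no part of the job. Several things look just like the tender: the one meant starts farthest to the robot's left.

How it is judged:
On the way, in this order (a step that is already met when the one before it is completed fails the run):
1. the hook arm is behind the coal car, inside the guard (y of hook_tip in the frame of coal_car between 0.037 and 0.1 m and x of hook_tip in the frame of coal_car above -0.012 m and height (world z) of hook_tip below 0.046 m and y of car_front in the frame of guard above 0 m), for 0.1 s.
2. with the hook, the coal car is drawn firmly (4.5 N or more) against the tender (contact force between coal_car and tender above 4.5 N and contact force between rod and coal_car above 3 N), for 0.2 s.
At the end, for the whole second after the job is handed in: The coal car stands upright out in the open, its -y magnet within 2 mm of the tender's +y magnet and within 7 mm of it sideways, in line with the strip within 0.09 rad; the rod lies flat and still on the table with handle and hook at least 60 mm in front of the strip's face (clear of the cars) (y of car_front in the frame of tender_rear below 0.002 m and x of car_front in the frame of tender_rear between -0.007 and 0.007 m and angle between the y axis of coal_car and the y axis of rim, either way round below 0.09 rad and angle between coal_car's own z axis and vertical below 0.1 rad and height (world z) of coal_car below 0.005 m and y of coal_car in the frame of guard below -0.03 m and x of each of hook_tip, rod, hook_corner in the frame of rim below -0.06 m and height (world z) of rod below 0.006 m and height (world z) of hook_tip below 0.022 m and linear speed of each of rod, coal_car below 0.02 m/s); the robot touches nothing.
It fails at once if the rod leans on the clear guard with more than 8 N (contact force between rod and guard above 8 N).
It fails at once if the tender is shoved by the coal car with more than 8 N (contact force between coal_car and tender above 8 N).
It fails at once if the hook pulls or presses on the coal car with more than 15 N (contact force between rod and coal_car above 15 N).
It fails at once if the coal car is handled with the gripper instead of the rod (contact force between any of the fingers, the arm and coal_car above 0.5 N).
It fails at once if the tender or a bystander (fire engine, riser) is displaced by more than 10 mm (distance of any of tender, fire_engine, riser from where it was at the start of the episode above 0.01 m).
It also fails if it takes over 64 s, if anything falls off the work surface, if the arm or the gripper's body presses on something with over 40 N, if the wrist force passes 120 N, or if a joint passes its speed limit or range.

## Working session

There is one attempt and no reset: what is moved stays moved. The work goes in short steps, Python scripts to look and compute and a shell command to move; the robot and the scene stay as the last step left them, time stands still between calls to the robot, and variables do not carry over. Pictures are saved under pics/ and viewed, at most 10 in all, crops included, and the job is handed in when it is done.

```bash
mkdir -p pics; ls; python3 - <<'E'
from plant import *
import cv2, numpy as np
np.set_printoptions(precision=4,suppress=True)
print(sense()); print(nose_length)
for c in ("scene","top"):
    print(c,calibration(c)); im=read_camera(c); cv2.imwrite(f"pics/{c}0.png",im)
    for n in ("rim","guard","stop","tender","coal_car","rod","fire_engine","riser","hook_tip"):
        print(n,[(np.round(d["extent"],1).tolist(),round(d["confidence"],2)) for d in look_for(n,c)])
E
```

```text
pics
{'clock': 0.0, 'joints': array([-1.2802,  0.3339,  0.0399,  1.4663, -0.0134,  1.3433, -0.0585]), 'joint_velocities': array([-0.0009, -0.0002, -0.0004, -0.001 ,  0.001 , -0.0009, -0.0002]), 'joint_efforts': array([ -0.    , -65.8548,   1.3653, -40.5569,   0.0167,   0.0127,
         0.    ]), 'position': array([0.2468, 0.6008, 0.2384]), 'tcp_rot': array([-0.6084, -3.0819,  0.0026]), 'force': array([-0.3849, -0.1284,  0.3805]), 'moment': array([ 0.027 , -0.0232,  0.0206]), 'finger_force': 0.0, 'grip_width': 1.001986943244435}
0.008
scene {'intrinsics': array([[516.8803,   0.    , 316.5337],
       [  0.    , 516.8803, 240.4655],
       [  0.    ,   0.    ,   1.    ]]), 'k1': -0.06348174879684042, 'origin': array([ 1.1178, -0.4281,  1.0965]), 'attitude': array([-2.236 , -1.2823,  0.4112])}
rim [([240.4, 233.2, 479.7, 357.4], 0.87), ([288.5, 303.7, 299.3, 318.8], 0.25), ([147.0, 317.2, 183.8, 353.9], 0.24)]
guard [([352.0, 201.9, 458.9, 280.4], 0.8)]
stop [([287.7, 301.4, 298.2, 316.8], 0.64)]
tender [([212.4, 218.6, 241.9, 246.2], 0.87), ([160.4, 265.5, 188.3, 282.3], 0.67), ([297.6
[... 392 characters left out ...]
47.0367],
       [  0.    ,   0.    ,   1.    ]]), 'k1': -0.09800461116824247, 'origin': array([ 0.2927, -0.0747,  1.2515]), 'attitude': array([-2.1593,  2.1333, -0.1854])}
rim [([126.8, 154.1, 445.8, 188.5], 0.79), ([329.6, 179.7, 371.5, 201.5], 0.33)]
guard [([153.0, 156.6, 273.6, 234.2], 0.58), ([125.8, 156.0, 443.5, 190.4], 0.55)]
stop [([366.0, 183.9, 385.8, 204.3], 0.51)]
tender [([459.0, 295.6, 500.0, 325.2], 0.97), ([381.9, 321.1, 415.9, 346.0], 0.76), ([332.6, 178.1, 371.5, 201.0], 0.61)]
coal_car []
rod [([211.1, 256.9, 384.9, 284.5], 0.86)]
fire_engine [([490.7, 226.7, 538.1, 249.4], 0.64)]
riser [([93.8, 281.8, 180.6, 307.9], 0.85)]
hook_tip [([204.6, 259.3, 382.1, 284.0], 0.64)]
```

```bash
python3 - <<'E'
import cv2
t=cv2.imread("pics/top0.png")[140:320,90:410]; cv2.imwrite("pics/t1.png",cv2.resize(t,None,fx=2.5,fy=2.5,interpolation=cv2.INTER_CUBIC))
t=cv2.imread("pics/scene0.png")[190:340,240:490]; cv2.imwrite("pics/s1.png",cv2.resize(t,None,fx=3,fy=3,interpolation=cv2.INTER_CUBIC))
E
```

```text
(no output)
```

View pics/t1.png

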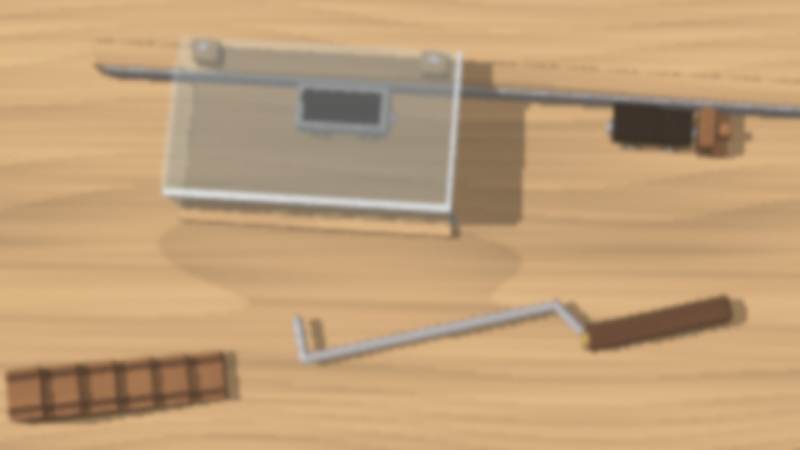

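View pics/s1.png

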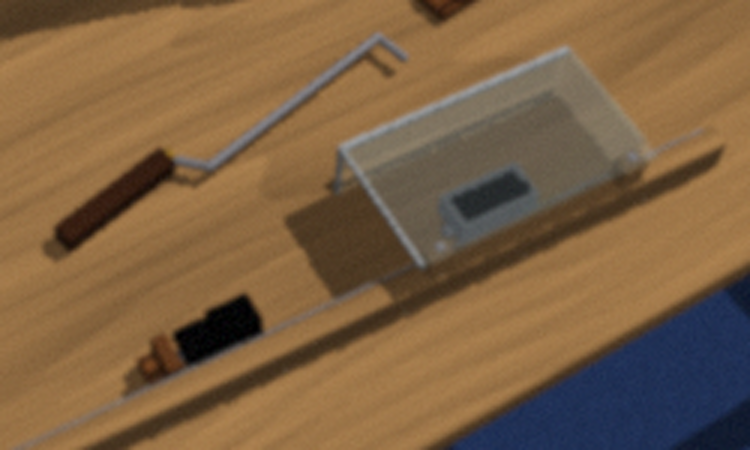

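```bash
cat > h.py <<'E'
import numpy as np, cv2
from plant import calibration
from scipy.spatial.transform import Rotation as R
from scipy.optimize import least_squares
C={c:calibration(c) for c in("scene","top")}
np.set_printoptions(precision=4,suppress=True)
def proj(c,P):
    k=C[c]; p=R.from_rotvec(k["attitude"]).inv().apply(np.atleast_2d(P)-k["origin"])
    s=p[:,:2]/p[:,2:]; s=s*(1+k["k1"]*(s**2).sum(1,keepdims=True))
    K=k["intrinsics"]; return s*[K[0,0],K[1,1]]+K[:2,2]
def ray(c,uv):
    k=C[c];K=k["intrinsics"]; d=(np.atleast_2d(uv)-K[:2,2])/[K[0,0],K[1,1]]; s=d.copy()
    for _ in range(20): s=d/(1+k["k1"]*(s**2).sum(1,keepdims=True))
    return R.from_rotvec(k["attitude"]).apply(np.c_[s,np.ones(len(s))])
def at(c,uv,z):
    d=ray(c,uv); o=C[c]["origin"]; return o+d*((np.reshape(z,(-1,1))-o[2])/d[:,2:])
def tri(ut,us):
    f=lambda P:np.r_[(proj("top",P)-ut).ravel(),(proj("scene",P)-us).ravel()]
    r=least_squares(f,[.5,.1,.03]); return r.x,np.abs(r.fun).max()
T=lambda *p:np.array(p)/2.5+[90,140]
S=lambda *p:np.array(p)/3+[240,190]
E
python3 - <<'E'
from h import *
pts={"handle_end":(T(732,308),S(65,240)),"ferrule":(T(592,340),S(170,158)),"kink":(T(557,304),S(210,163)),"corner":(T(303,358),S(378,38)),"tip":(T(297,318),S(405,58)),
"coal":(T(343,107),S(490,196)),"g_mouthfront":(T(450,210),S(343,148)),"g_deepfront":(T(165,193),S(567,48)),"tender_top":(T(653,125),S(218,325)),"g_foot":(T(455,235),S(335,188))}
for n,(t,s) in pts.items():
    print(n,*tri(t,s))
for z in (0,.036): print(z,at("top",[T(100,68),T(560,97),T(800,110)],z))
E
```

```text
handle_end [ 0.4591 -0.2085  0.011 ] 1.7167750567678013
ferrule [ 0.4315 -0.0947  0.0125] 1.8985212898172108
kink [ 0.4588 -0.0677  0.0198] 0.8098620416743643
corner [0.4126 0.1358 0.0129] 0.15903476101499336
tip [0.4451 0.142  0.0147] 0.48157246329969894
coal [0.6153 0.1081 0.0382] 0.7160564718539035
g_mouthfront [0.5268 0.018  0.0627] 1.352339135126499
g_deepfront [0.5369 0.2424 0.0639] 0.581390297609687
tender_top [ 0.6046 -0.1437  0.0348] 0.7568797935003886
g_foot [ 0.5194  0.0188 -0.0061] 1.4466152242009116
0 [[ 0.6568  0.3205  0.    ]
 [ 0.6359 -0.0688  0.    ]
 [ 0.628  -0.2706  0.    ]]
0.036 [[ 0.6463  0.3091  0.036 ]
 [ 0.626  -0.069   0.036 ]
 [ 0.6183 -0.2649  0.036 ]]
```

```bash
cat >> h.py <<'E'
def rodfit(pts,z0=0.0):
    """pts: list of (rodpoint mm, top uv or None, scene uv or None) -> x,y,yaw"""
    def f(q):
        r=[]
        for m,t,s in pts:
            m=np.array(m)/1e3; c,sn=np.cos(q[2]),np.sin(q[2])
            P=[q[0]+c*m[0]-sn*m[1],q[1]+sn*m[0]+c*m[1],m[2]+z0+(q[3] if len(q)>3 else 0)]
            if t is not None:r.append(proj("top",P)[0]-t)
            if s is not None:r.append(proj("scene",P)[0]-s)
        return np.ravel(r)
    r=least_squares(f,[.45,-.15,1.8,0],loss="soft_l1"); return r.x,r.fun
E
python3 - <<'E'
from h import *
from plant import *
q,e=rodfit([((-60,0,20),T(732,308)-[0,0],None),((60,0,20),T(592,340),None),((-60,0,15),None,S(65,240)),((60,0,20),None,S(170,158)),((78,-32,16),T(557,304),S(210,163)),((285,-32,16),T(303,358),S(378,38)),((285,-68,16),T(297,318),S(405,58))])
print(q,np.degrees(q[2]),e)
g=q[:2]+.035*np.array([np.cos(q[2]),np.sin(q[2])]); print("grasp",g)
s=sense(); Rm=R.from_rotvec(s["tcp_rot"]).as_matrix(); ty=np.degrees(np.arctan2(Rm[1,1],Rm[0,1])); want=np.degrees(q[2])-90
print("roll deg",ty-want); 
a=np.radians(want); d=g-s["position"][:2]; print("tool x,y shift rows",d@[-np.sin(a),np.cos(a)]/.025,d@[np.cos(a),np.sin(a)]/.025,"z rows",(s["position"][2]-.011)/.025)
for n,u in dict(l1=(480,310),l2=(399,333),fire=(514,238),riser=(137,295)).items(): print(n,at("top",u,.03))
E
```

```text
[ 0.445  -0.1505  1.7996 -0.0027] 103.11219805774334 [-0.7742 -0.6961 -2.649  -0.8246 -2.009  -0.2417 -1.0913 -1.3372 -0.7684
  0.3457 -0.7229  1.3672  0.5534  0.4931 -0.8263 -0.152  -0.4085 -0.8162
 -0.0776  0.7135]
grasp [ 0.437  -0.1164]
roll deg 54.55518613755622
tool x,y shift rows -29.6816516917871 0.8915807129800591 z rows 9.133314870421138
l1 [[ 0.3636 -0.4039  0.03  ]]
l2 [[ 0.3169 -0.2409  0.03  ]]
fire [[ 0.5106 -0.4785  0.03  ]]
riser [[0.385  0.2805 0.03  ]]
```

```bash
python3 -m creep '[{"jaw":0,"offset":[0,0,0.6],"roll":0.0433},{"jaw":0,"offset":[0,0,0.6],"roll":0.0433},{"jaw":0,"offset":[0,0,0.6],"roll":0.0433},{"jaw":0,"offset":[0,0,0.6],"roll":0.0433},{"jaw":0,"offset":[0,0,0.6],"roll":0.0433},{"jaw":0,"offset":[0,0,0],"roll":0.0433},{"jaw":0,"offset":[0,0,0],"roll":0.0433},{"jaw":0,"offset":[-1,0,0],"roll":0},{"jaw":0,"offset":[-1,0,0],"roll":0},{"jaw":0,"offset":[-1,0,0],"roll":0}]'
python3 -m creep '[{"jaw":0,"offset":[-1,0,0],"roll":0},{"jaw":0,"offset":[-1,0,0],"roll":0},{"jaw":0,"offset":[-1,0,0],"roll":0},{"jaw":0,"offset":[-1,0,0],"roll":0},{"jaw":0,"offset":[-1,0,0],"roll":0},{"jaw":0,"offset":[-1,0,0],"roll":0},{"jaw":0,"offset":[-1,0,0],"roll":0},{"jaw":0,"offset":[-1,0,0],"roll":0},{"jaw":0,"offset":[-1,0,0],"roll":0},{"jaw":0,"offset":[-1,0,0],"roll":0}]'
python3 -m creep '[{"jaw":0,"offset":[-1,0,0],"roll":0},{"jaw":0,"offset":[-1,0,0],"roll":0},{"jaw":0,"offset":[-1,0,0],"roll":0},{"jaw":0,"offset":[-1,0,0],"roll":0},{"jaw":0,"offset":[-1,0,0],"roll":0},{"jaw":0,"offset":[-1,0,0],"roll":0},{"jaw":0,"offset":[-1,0,0],"roll":0},{"jaw":0,"offset":[-1,0.5,0],"roll":0},{"jaw":0,"offset":[-1,0.4,0],"roll":0},{"jaw":0,"offset":[-1,0,0],"roll":0}]'
cat >> h.py <<'E'
def to(x,y,z,want=None):
    from plant import sense
    s=sense(); Rm=R.from_rotvec(s["tcp_rot"]).as_matrix(); p=np.array(s["position"])
    print("clock",s["clock"],"pos",p,"F",s["force"],"w",s["grip_width"],"ang",np.degrees(np.arctan2(Rm[1,1],Rm[0,1])),"tilt",Rm[:2,2])
    print("rows tool xyz",Rm.T@(np.array([x,y,z])-p)/.025, "" if want is None else ("roll frac",(np.degrees(np.arctan2(Rm[1,1],Rm[0,1]))-want)/180))
E
python3 -c "
from h import *
to(.437,-.1164,.011,13.11)"
```

```text
clock: 2.0
position: [0.2641, 0.5273, 0.1642]
tcp_rot: [1.953, 2.461, -0.0]
force: [1.1, 0.2, 0.2]
grip_width: 1.001
finger_force: 0.0
clock: 3.0
position: [0.3209, 0.2837, 0.1645]
tcp_rot: [-1.953, -2.46, -0.001]
force: [1.1, -0.2, -0.9]
grip_width: 0.997
finger_force: 0.0
clock: 4.0
position: [0.4005, 0.0454, 0.1648]
tcp_rot: [1.953, 2.46, 0.002]
force: [0.6, -0.5, 0.4]
grip_width: 1.002
finger_force: 0.0
clock 4.0 pos [0.4005 0.0454 0.1648] F [ 0.6282 -0.5463  0.4329] w 1.0020829146324721 ang 13.094200033524285 tilt [0.0013 0.0003]
rows tool xyz [-6.6336 -0.0535  6.1506] ('roll frac', np.float64(-8.77775915317495e-05))
```

```bash
python3 -m creep '[{"jaw":0,"offset":[-1,0,0.4],"roll":0},{"jaw":0,"offset":[-1,0,0.4],"roll":0},{"jaw":0,"offset":[-1,0,0.4],"roll":0},{"jaw":0,"offset":[-1,0,0.4],"roll":0},{"jaw":0,"offset":[-1,0,0.4],"roll":0},{"jaw":0,"offset":[-1,0,0.4],"roll":0},{"jaw":0,"offset":[-0.63,-0.05,0.4],"roll":0},{"jaw":0,"offset":[0,0,0.4],"roll":0},{"jaw":0,"offset":[0,0,0.4],"roll":0},{"jaw":0,"offset":[0,0,0],"roll":0}]'
python3 -c "
from h import *
from plant import *
to(.437,-.1164,.011,13.11)
for c in ('top','scene'): im=read_camera(c); cv2.imwrite('pics/%s2.png'%c,im)
a=cv2.imread('pics/top2.png')[200:330,240:420];b=cv2.imread('pics/scene2.png')[180:310,220:400]
cv2.imwrite('pics/m2.png',cv2.resize(np.hstack([a,b]),None,fx=2.2,fy=2.2,interpolation=2))
print(proj('top',[.437,-.1164,.02]),proj('scene',[.437,-.1164,.02]))"
```

```text
clock: 5.0
position: [0.4349, -0.1156, 0.0735]
tcp_rot: [-1.953, -2.459, 0.003]
force: [-0.3, -0.4, 0.4]
grip_width: 1.002
finger_force: 0.0
clock 5.0 pos [ 0.4349 -0.1156  0.0735] F [-0.2553 -0.37    0.4459] w 1.0017405981591072 ang 13.086699500492594 tilt [-0.0018 -0.0007]
rows tool xyz [-0.0504  0.0776  2.501 ] ('roll frac', np.float64(-0.00012944721948558385))
[[336.2987 272.3928]] [[288.2125 246.2612]]
```

View pics/m2.png

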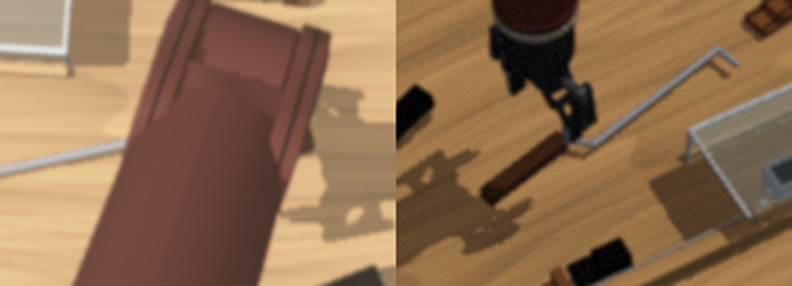

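```bash
python3 -m creep '[{"jaw":0,"offset":[0,0.08,0.8],"roll":0},{"jaw":0,"offset":[0,0,0.8],"roll":0},{"jaw":0,"offset":[0,0,0.6],"roll":0},{"jaw":0,"offset":[0,0,0.3],"roll":0},{"jaw":0.3,"offset":[0,0,0],"roll":0},{"jaw":1,"offset":[0,0,0],"roll":0},{"jaw":1,"offset":[0,0,0],"roll":0},{"jaw":1,"offset":[0,0,0],"roll":0},{"jaw":1,"offset":[0,0,0],"roll":0},{"jaw":1,"offset":[0,0,0],"roll":0}]' 70
python3 -m creep '[{"jaw":1,"offset":[0,0,0],"roll":0},{"jaw":1,"offset":[0,0,0],"roll":0},{"jaw":1,"offset":[0,0,0],"roll":0}]'
python3 -c "
from h import *
to(.437,-.1164,.011,13.11)"
```

```text
clock: 6.1
position: [0.4381, -0.1148, 0.0126]
tcp_rot: [1.953, 2.46, 0.002]
force: [-2.1, 1.0, 11.2]
grip_width: 0.238
finger_force: 68.8
clock: 6.4
position: [0.4381, -0.1149, 0.0126]
tcp_rot: [1.953, 2.46, 0.002]
force: [-2.7, 0.2, 10.3]
grip_width: 0.237
finger_force: 68.8
clock 6.4 pos [ 0.4381 -0.1149  0.0126] F [-2.7281  0.151  10.2858] w 0.23664801114533515 ang 13.111389235422058 tilt [0.0008 0.0007]
rows tool xyz [-0.0495 -0.0584  0.0635] ('roll frac', np.float64(7.717974566990984e-06))
```

```bash
python3 -m creep '[{"jaw":1,"offset":[0,0,-0.2],"roll":0},{"jaw":1,"offset":[0,0,-0.4],"roll":0},{"jaw":1,"offset":[-0.5,0,0],"roll":0},{"jaw":1,"offset":[-1,0,0],"roll":0},{"jaw":1,"offset":[-1,0,0],"roll":0},{"jaw":1,"offset":[-1,0,0],"roll":0},{"jaw":1,"offset":[-1,0,0],"roll":0},{"jaw":1,"offset":[-1,0,0],"roll":0},{"jaw":1,"offset":[-0.5,0,0],"roll":0},{"jaw":1,"offset":[0,0,0],"roll":0}]' 100
python3 -m creep '[{"jaw":1,"offset":[0,0,0],"roll":0.022},{"jaw":1,"offset":[0,0,0],"roll":0.022},{"jaw":1,"offset":[0,0,0],"roll":0.022},{"jaw":1,"offset":[0,0,0],"roll":0.0218},{"jaw":1,"offset":[0,0.3,0],"roll":0},{"jaw":1,"offset":[0,0.3,0],"roll":0},{"jaw":1,"offset":[0,0,0],"roll":0},{"jaw":1,"offset":[0,0,0],"roll":0}]'
python3 -c "
from h import *
from plant import *
to(.50,-.265,.0276,-2.7)
for c in ('top','scene'): im=read_camera(c); cv2.imwrite('pics/%s3.png'%c,im)
a=cv2.imread('pics/top3.png')[140:290,140:440];b=cv2.imread('pics/scene3.png')[190:340,240:460]
cv2.imwrite('pics/t3.png',cv2.resize(a,None,fx=2.6,fy=2.6,interpolation=2));cv2.imwrite('pics/s3.png',cv2.resize(b,None,fx=3.5,fy=3.5,interpolation=2))"
```

```text
clock: 7.4
position: [0.4717, -0.2632, 0.0277]
tcp_rot: [1.955, 2.457, -0.002]
force: [0.4, 1.5, -1.1]
grip_width: 0.232
finger_force: 98.2
clock: 8.2
position: [0.4868, -0.2616, 0.0269]
tcp_rot: [-2.272, -2.17, 0.0]
force: [-0.5, 0.6, -0.9]
grip_width: 0.228
finger_force: 98.3
clock 8.2 pos [ 0.4868 -0.2616  0.0269] F [-0.5071  0.5844 -0.9269] w 0.2282643482892195 ang -2.6170801220909823 tilt [-0.0002 -0.0001]
rows tool xyz [-0.1099  0.5321 -0.0298] ('roll frac', np.float64(0.00046066598838343274))
```

View pics/t3.png

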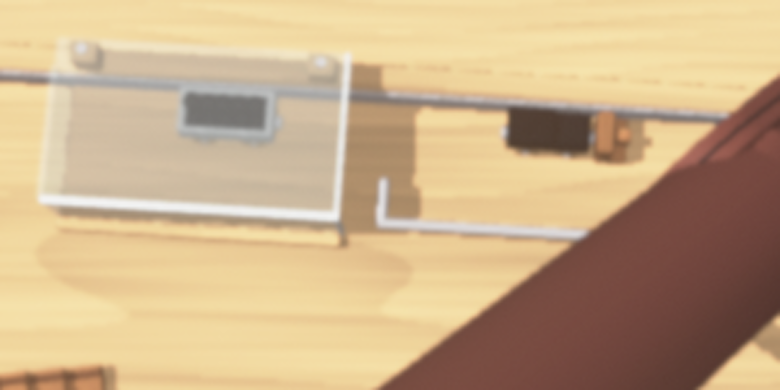

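View pics/s3.png

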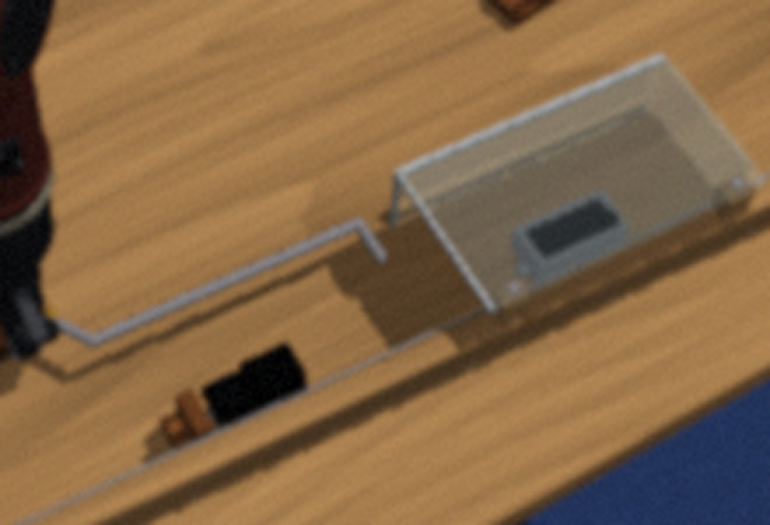

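```bash
python3 - <<'E'
from h import *
t=lambda *p:np.array(p)/2.6+[140,140]
s=lambda *p:np.array(p)/3.5+[240,190]
for n,(a,b) in {"corner":(t(382,221),s(360,223)),"tip":(t(383,181),s(384,261)),"kink?":(t(585,236),s(95,340)),"coal":(t(226.5,112),s(575,229)),"mouthfront":(t(338,215),s(400,172)),"tender":(t(549,130),s(254,383))}.items(): print(n,*tri(a,b))
print("corner/tip top@.031",at("top",[t(382,221),t(383,181)],.031)); print("shaft dir",at("top",[t(580,235)],.031))
print("coal top@.045",at("top",t(226.5,112),.044),"scene",at("scene",s(575,229),.044))
print("car box corners top@.042",at("top",[t(182,86),t(272,92),t(272,138),t(179,133)],.042))
print("strip18",at("top",[t(0,76),t(380,98),t(720,116)],.018))
print("tender box @.043",at("top",[t(508,108),t(590,113),t(590,153),t(508,150)],.043), "mouth", at("top",[t(338,215),t(349,55)],.066))
E
```

```text
corner [ 0.5312 -0.0146  0.03  ] 0.7070357729934926
tip [ 0.5641 -0.0146  0.0245] 0.5830420216910284
kink? [ 0.5186 -0.1916  0.0059] 10.17729252162485
coal [0.6156 0.1093 0.0367] 1.2751791451400436
mouthfront [0.5286 0.0173 0.0662] 1.0629095771605535
tender [ 0.6054 -0.144   0.0312] 0.60557442762439
corner/tip top@.031 [[ 0.5305 -0.0157  0.031 ]
 [ 0.5622 -0.0158  0.031 ]]
shaft dir [[ 0.5216 -0.1694  0.031 ]]
coal top@.045 [[0.6126 0.1063 0.044 ]] scene [[0.62   0.1088 0.044 ]]
car box corners top@.042 [[0.6336 0.1422 0.042 ]
 [0.6296 0.0717 0.042 ]
 [0.5928 0.0704 0.042 ]
 [0.5959 0.1429 0.042 ]]
strip18 [[ 0.6473  0.2934  0.018 ]
 [ 0.6325 -0.0114  0.018 ]
 [ 0.6221 -0.2822  0.018 ]]
tender box @.043 [[ 0.619  -0.1123  0.043 ]
 [ 0.6161 -0.1762  0.043 ]
 [ 0.5841 -0.1762  0.043 ]
 [ 0.5855 -0.1126  0.043 ]] mouth [[0.5278 0.0158 0.066 ]
 [0.653  0.0107 0.066 ]]
```

```bash
python3 -m creep '[{"jaw":1,"offset":[0,0.25,-0.03],"roll":0},{"jaw":1,"offset":[0,0.25,-0.03],"roll":0},{"jaw":1,"offset":[0.5,0,0],"roll":0},{"jaw":1,"offset":[0.5,0,0],"roll":0},{"jaw":1,"offset":[0.5,0,0],"roll":0},{"jaw":1,"offset":[0.5,0,0],"roll":0},{"jaw":1,"offset":[0.5,0,0],"roll":0},{"jaw":1,"offset":[0,0,0],"roll":0},{"jaw":1,"offset":[0,0,0],"roll":0}]'
python3 -c "
from h import *
from plant import *
to(.50,-.265,.0285,-2.7)
for c in ('top','scene'): im=read_camera(c); cv2.imwrite('pics/%s4.png'%c,im)
a=cv2.imread('pics/top4.png')[150:240,140:300];b=cv2.imread('pics/scene4.png')[200:290,330:470]
cv2.imwrite('pics/m4.png',cv2.resize(np.hstack([a,b]),None,fx=2.66,fy=2.66,interpolation=2))"
```

```text
clock: 9.2
position: [0.5022, -0.1996, 0.0284]
tcp_rot: [2.272, 2.17, 0.0]
force: [0.4, -0.8, -1.7]
grip_width: 0.231
finger_force: 98.3
clock 9.2 pos [ 0.5022 -0.1996  0.0284] F [ 0.4355 -0.8008 -1.7431] w 0.23102109903988519 ang -2.6406045374732803 tilt [ 0.0002 -0.0001]
rows tool xyz [-2.619   0.0338 -0.0024] ('roll frac', np.float64(0.00032997479181511057))
```

View pics/m4.png

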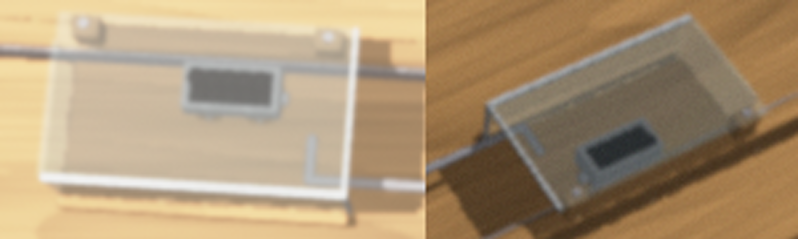

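```bash
python3 -m creep '[{"jaw":1,"offset":[0.6,0,0],"roll":0},{"jaw":1,"offset":[0.6,0,0],"roll":0},{"jaw":1,"offset":[0.6,0,0],"roll":0},{"jaw":1,"offset":[0.6,0,0],"roll":0},{"jaw":1,"offset":[0.6,0,0],"roll":0},{"jaw":1,"offset":[0.6,0,0],"roll":0},{"jaw":1,"offset":[0.6,0,0],"roll":0},{"jaw":1,"offset":[0.5,0,0],"roll":0},{"jaw":1,"offset":[0,0,0],"roll":0},{"jaw":1,"offset":[0,0,0],"roll":0}]'
python3 -m creep '[{"jaw":1,"offset":[0,0.4,0],"roll":0},{"jaw":1,"offset":[0,0.4,0],"roll":0},{"jaw":1,"offset":[0,0.4,0],"roll":0},{"jaw":1,"offset":[0,0.4,0],"roll":0},{"jaw":1,"offset":[0,0,0],"roll":0},{"jaw":1,"offset":[0,0,0],"roll":0}]'
python3 -c "
from h import *
from plant import *
to(.50,-.265,.0285,-2.7)
for c in ('top','scene'): im=read_camera(c); cv2.imwrite('pics/%s5.png'%c,im)
a=cv2.imread('pics/top5.png')[150:240,140:300];b=cv2.imread('pics/scene5.png')[200:290,330:470]
cv2.imwrite('pics/m5.png',cv2.resize(np.hstack([a,b]),None,fx=2.66,fy=2.66,interpolation=2))"
```

```text
clock: 10.3
position: [0.5076, -0.0831, 0.0284]
tcp_rot: [2.273, 2.168, -0.0]
force: [-0.6, 0.5, -0.8]
grip_width: 0.23
finger_force: 98.3
clock: 10.9
position: [0.5475, -0.0849, 0.0281]
tcp_rot: [2.273, 2.168, -0.001]
force: [-0.6, -0.7, -1.2]
grip_width: 0.231
finger_force: 98.3
clock 10.9 pos [ 0.5475 -0.0849  0.0281] F [-0.5531 -0.7495 -1.2496] w 0.23108985054971903 ang -2.7164909164422624 tilt [-0.0005 -0.0006]
rows tool xyz [-7.2877 -1.5567 -0.0097] ('roll frac', np.float64(-9.161620245701219e-05))
```

View pics/m5.png

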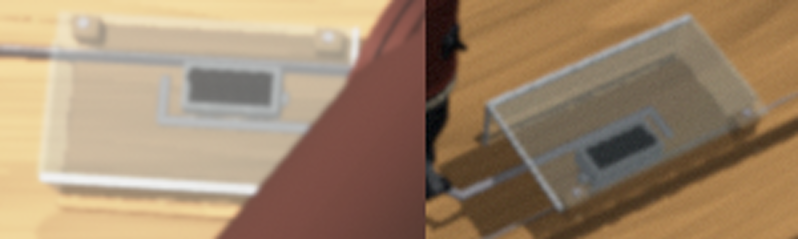

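```bash
python3 -m creep '[{"jaw":1,"offset":[-0.12,0,0],"roll":0},{"jaw":1,"offset":[-0.12,0,0],"roll":0},{"jaw":1,"offset":[-0.12,0,0],"roll":0},{"jaw":1,"offset":[-0.1,0,0],"roll":0},{"jaw":1,"offset":[-0.1,0,0],"roll":0},{"jaw":1,"offset":[-0.1,0,0],"roll":0},{"jaw":1,"offset":[-0.1,0,0],"roll":0},{"jaw":1,"offset":[-0.12,0,0],"roll":0},{"jaw":1,"offset":[-0.16,0,0],"roll":0},{"jaw":1,"offset":[-0.2,0,0],"roll":0}]'
python3 -m creep '[{"jaw":1,"offset":[-0.24,0,0],"roll":0},{"jaw":1,"offset":[-0.28,0,0],"roll":0},{"jaw":1,"offset":[-0.3,0,0],"roll":0},{"jaw":1,"offset":[-0.3,0,0],"roll":0},{"jaw":1,"offset":[-0.3,0,0],"roll":0},{"jaw":1,"offset":[-0.3,0,0],"roll":0},{"jaw":1,"offset":[-0.3,0,0],"roll":0},{"jaw":1,"offset":[-0.3,0,0],"roll":0},{"jaw":1,"offset":[-0.2,0,0],"roll":0},{"jaw":1,"offset":[-0.1,0,0],"roll":0}]'
python3 -c "
from h import *
from plant import *
to(.50,-.265,.0285,-2.7)
for c in ('top','scene'): im=read_camera(c); cv2.imwrite('pics/%s6.png'%c,im)
a=cv2.imread('pics/top6.png')[150:240,210:390];b=cv2.imread('pics/scene6.png')[220:310,310:430]
cv2.imwrite('pics/m6.png',cv2.resize(np.hstack([a,b]),None,fx=2.66,fy=2.66,interpolation=2))"
```

```text
clock: 12.0
position: [0.5461, -0.1156, 0.0283]
tcp_rot: [-2.273, -2.169, 0.0]
force: [-0.4, 0.4, -0.8]
grip_width: 0.229
finger_force: 98.3
clock: 13.0
position: [0.5429, -0.1816, 0.0284]
tcp_rot: [2.274, 2.168, -0.0]
force: [-0.3, 0.9, -0.6]
grip_width: 0.231
finger_force: 98.3
clock 13.0 pos [ 0.5429 -0.1816  0.0284] F [-0.2697  0.8724 -0.5642] w 0.23124462831546572 ang -2.7369858074967555 tilt [-0.     -0.0002]
rows tool xyz [-3.4152 -1.5531 -0.0051] ('roll frac', np.float64(-0.00020547670831530713))
```

View pics/m6.png

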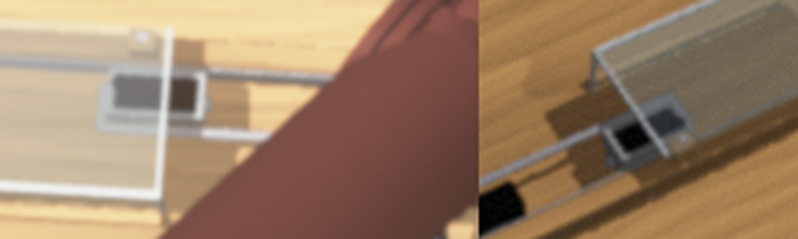

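```bash
python3 -m creep '[{"jaw":1,"offset":[-0.15,0,0],"roll":0},{"jaw":1,"offset":[-0.25,0,0],"roll":0},{"jaw":1,"offset":[-0.3,0,0],"roll":0},{"jaw":1,"offset":[-0.3,0,0],"roll":0},{"jaw":1,"offset":[-0.3,0,0],"roll":0},{"jaw":1,"offset":[-0.3,0,0],"roll":0},{"jaw":1,"offset":[-0.3,0,0],"roll":0},{"jaw":1,"offset":[-0.25,0,0],"roll":0},{"jaw":1,"offset":[-0.2,0,0],"roll":0},{"jaw":1,"offset":[-0.1,0,0],"roll":0}]'
python3 -c "
from h import *
from plant import *
to(.50,-.265,.0285,-2.7)
for c in ('top','scene'): im=read_camera(c); cv2.imwrite('pics/%s7.png'%c,im)
a=cv2.imread('pics/top7.png')[150:240,230:390];b=cv2.imread('pics/scene7.png')[230:320,280:420]
cv2.imwrite('pics/m7.png',cv2.resize(np.hstack([a,b]),None,fx=2.66,fy=2.66,interpolation=2))"
```

```text
clock: 14.1
position: [0.54, -0.2427, 0.0283]
tcp_rot: [2.274, 2.168, -0.0]
force: [0.3, 0.8, -0.7]
grip_width: 0.224
finger_force: 98.3
clock 14.1 pos [ 0.54   -0.2427  0.0283] F [ 0.2616  0.8394 -0.6919] w 0.22398885251062012 ang -2.726468226149254 tilt [-0.0001 -0.0002]
rows tool xyz [-0.9674 -1.5548 -0.006 ] ('roll frac', np.float64(-0.0001470457008291885))
```

View pics/m7.png

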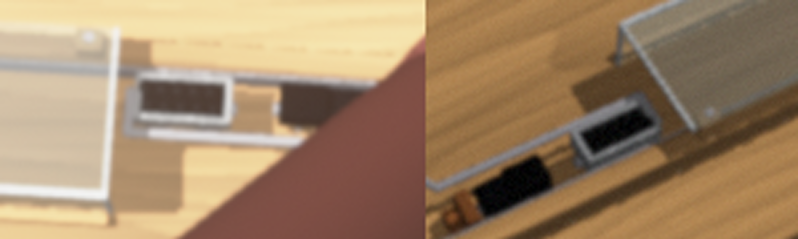

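```bash
python3 -m creep '[{"jaw":1,"offset":[-0.1,0,0],"roll":0},{"jaw":1,"offset":[-0.1,0,0],"roll":0},{"jaw":1,"offset":[-0.1,0,0],"roll":0},{"jaw":1,"offset":[-0.1,0,0],"roll":0},{"jaw":1,"offset":[-0.1,0,0],"roll":0},{"jaw":1,"offset":[-0.1,0,0],"roll":0},{"jaw":1,"offset":[-0.1,0,0],"roll":0},{"jaw":1,"offset":[-0.04,0,0],"roll":0},{"jaw":1,"offset":[-0.04,0,0],"roll":0},{"jaw":1,"offset":[0,0,0],"roll":0}]'
python3 -m creep '[{"jaw":1,"offset":[-0.04,0,0],"roll":0},{"jaw":1,"offset":[-0.04,0,0],"roll":0},{"jaw":1,"offset":[0,0,0],"roll":0}]'
python3 -m creep '[{"jaw":1,"offset":[-0.04,0,0],"roll":0},{"jaw":1,"offset":[-0.04,0,0],"roll":0},{"jaw":1,"offset":[0,0,0],"roll":0}]'
python3 - <<'E'
from plant import *
import numpy as np
F=[]
for c in ("top","scene"):
    im=read_camera(c); F.append(sense()["force"])
    for n in ("coal_car","tender"): print(c,n,[(np.round(d["extent"],1).tolist(),round(d["confidence"],2)) for d in look_for(n,c)]); F.append(sense()["force"])
print(np.round(F,2))
E
```

```text
clock: 15.2
position: [0.5391, -0.2617, 0.0283]
tcp_rot: [2.273, 2.168, -0.0]
force: [0.2, -0.3, -0.1]
grip_width: 0.231
finger_force: 98.3
clock: 15.5
position: [0.539, -0.2636, 0.0283]
tcp_rot: [2.273, 2.168, -0.0]
force: [0.4, -0.6, -0.3]
grip_width: 0.232
finger_force: 98.3
clock: 15.8
position: [0.539, -0.2657, 0.0284]
tcp_rot: [2.273, 2.168, -0.0]
force: [-0.0, 0.1, -1.6]
grip_width: 0.231
finger_force: 98.3
top coal_car [([290.6, 179.4, 332.5, 200.2], 0.68)]
top tender [([461.4, 295.5, 500.9, 326.3], 0.84), ([332.0, 179.2, 368.7, 200.9], 0.81), ([381.0, 320.5, 416.5, 345.7], 0.58), ([291.7, 176.0, 327.8, 196.9], 0.47)]
scene coal_car [([325.7, 271.7, 357.5, 299.9], 0.69)]
scene tender [([296.4, 285.6, 328.5, 311.2], 0.8), ([157.5, 262.4, 186.9, 283.1], 0.6), ([211.4, 232.8, 222.0, 247.0], 0.53), ([378.5, 150.7, 430.3, 195.5], 0.26)]
[[-0.24 -0.51 -1.09]
 [ 0.36 -1.03 -1.15]
 [-0.19  0.13 -1.68]
 [-0.53 -0.48 -0.7 ]
 [ 0.7  -0.1  -0.83]
 [-0.35 -0.51 -0.71]]
```

```bash
for i in 1; do python3 -m creep '[{"jaw":1,"offset":[-0.04,0,0],"roll":0},{"jaw":1,"offset":[-0.04,0,0],"roll":0},{"jaw":1,"offset":[0,0,0],"roll":0}]' | egrep 'pos|force: \['; done
python3 -m creep '[{"jaw":1,"offset":[-0.04,0,0],"roll":0},{"jaw":1,"offset":[-0.04,0,0],"roll":0},{"jaw":1,"offset":[0,0,0],"roll":0}]' | egrep 'pos|force: \['
python3 -m creep '[{"jaw":1,"offset":[-0.04,0,0],"roll":0},{"jaw":1,"offset":[-0.04,0,0],"roll":0},{"jaw":1,"offset":[0,0,0],"roll":0}]' | egrep 'pos|force: \['
```

```text
position: [0.5389, -0.2676, 0.0284]
force: [-0.6, -0.8, -0.7]
position: [0.5388, -0.2697, 0.0284]
force: [-0.2, 0.2, -0.6]
position: [0.5387, -0.2716, 0.0283]
force: [-0.1, 0.1, -1.0]
```

```bash
python3 -m creep '[{"jaw":1,"offset":[-0.03,0,0],"roll":0},{"jaw":1,"offset":[0,0,0],"roll":0}]' | egrep 'pos|force: \['
python3 -m creep '[{"jaw":1,"offset":[-0.03,0,0],"roll":0},{"jaw":1,"offset":[0,0,0],"roll":0}]' | egrep 'pos|force: \['
python3 -m creep '[{"jaw":1,"offset":[-0.03,0,0],"roll":0},{"jaw":1,"offset":[0,0,0],"roll":0}]' | egrep 'pos|force: \['
python3 -m creep '[{"jaw":1,"offset":[-0.03,0,0],"roll":0},{"jaw":1,"offset":[0,0,0],"roll":0}]' | egrep 'pos|force: \['
```

```text
position: [0.5387, -0.272, 0.0283]
force: [0.4, 1.1, -1.7]
position: [0.5387, -0.2724, 0.0282]
force: [0.2, 3.5, -0.6]
position: [0.5388, -0.2727, 0.0282]
force: [0.4, 5.7, 0.2]
position: [0.5388, -0.273, 0.0281]
force: [-0.3, 6.8, 0.1]
```

```bash
python3 - <<'E'
from plant import *
import numpy as np
F=[]
for i in range(12): read_camera("top"); F.append(sense()["force"])
F=np.array(F); print(F.mean(0),F[:,1].round(1), sense()["position"])
E
```

```text
[0.07122511 6.65883095 0.16276387] [6.2 7.4 6.8 6.7 7.3 6.5 5.8 6.4 6.9 7.3 6.4 6.2] [ 0.53886983 -0.2730216   0.02813493]
```

```bash
python3 -m creep '[{"jaw":1,"offset":[0.03,0,0],"roll":0},{"jaw":1,"offset":[0.05,0,0],"roll":0},{"jaw":1,"offset":[0.1,0,0],"roll":0},{"jaw":1,"offset":[0.15,0,0],"roll":0},{"jaw":1,"offset":[0.15,0,0],"roll":0},{"jaw":1,"offset":[0.15,0,0],"roll":0},{"jaw":1,"offset":[0,0,0],"roll":0},{"jaw":1,"offset":[0,0,0],"roll":0}]'
python3 - <<'E'
from plant import *
import numpy as np
for c in ("top","scene"):
    im=read_camera(c)
    for n in ("coal_car","tender"): print(c,n,[(np.round(d["extent"],1).tolist(),round(d["confidence"],2)) for d in look_for(n,c)])
E
```

```text
clock: 19.2
position: [0.5393, -0.2587, 0.0284]
tcp_rot: [2.273, 2.169, -0.0]
force: [0.3, -0.1, -1.5]
grip_width: 0.234
finger_force: 98.3
top coal_car [([295.3, 179.7, 330.5, 200.5], 0.63)]
top tender [([381.5, 323.2, 413.7, 346.6], 0.95), ([461.4, 294.9, 501.2, 326.6], 0.84), ([334.3, 181.0, 368.6, 198.7], 0.82), ([278.8, 183.0, 454.3, 234.9], 0.2)]
scene coal_car [([324.5, 273.4, 356.2, 296.6], 0.55)]
scene tender [([298.0, 288.9, 325.6, 311.9], 0.84), ([158.6, 266.3, 187.7, 283.1], 0.68)]
```

```bash
python3 -m creep '[{"jaw":1,"offset":[0,-0.3,0],"roll":0},{"jaw":1,"offset":[0,-0.5,0],"roll":0},{"jaw":1,"offset":[0,-0.6,0],"roll":0},{"jaw":1,"offset":[0,-0.6,0],"roll":0},{"jaw":1,"offset":[0,-0.6,0],"roll":0},{"jaw":1,"offset":[0,-0.4,0],"roll":0},{"jaw":1,"offset":[0,0,0.2],"roll":0},{"jaw":1,"offset":[0,0,0.2],"roll":0},{"jaw":1,"offset":[0,0,0.16],"roll":0},{"jaw":1,"offset":[0,0,0],"roll":0}]'
```

```text
clock: 20.5
position: [0.4645, -0.2551, 0.0136]
tcp_rot: [-2.272, -2.169, 0.001]
force: [0.5, -0.4, -1.2]
grip_width: 0.232
finger_force: 98.3
```

```bash
python3 -m creep '[{"jaw":1,"offset":[0,0,0.05],"roll":0},{"jaw":1,"offset":[0,0,0],"roll":0},{"jaw":0.6,"offset":[0,0,0],"roll":0},{"jaw":0.4,"offset":[0,0,0],"roll":0},{"jaw":0.2,"offset":[0,0,0],"roll":0},{"jaw":0,"offset":[0,0,0],"roll":0},{"jaw":0,"offset":[0,0,0],"roll":0},{"jaw":0,"offset":[0,0,0],"roll":0}]' 20
python3 -m creep '[{"jaw":0,"offset":[0,0,-0.3],"roll":0},{"jaw":0,"offset":[0,0,-0.6],"roll":0},{"jaw":0,"offset":[0,0,-1],"roll":0},{"jaw":0,"offset":[0,0,-1],"roll":0},{"jaw":0,"offset":[0,0,-1],"roll":0},{"jaw":0,"offset":[0,0,-1],"roll":0},{"jaw":0,"offset":[0,0,-1],"roll":0},{"jaw":0,"offset":[0,0,0],"roll":0},{"jaw":0,"offset":[0,0,0],"roll":0},{"jaw":0,"offset":[0,0,0],"roll":0}]'
python3 -c "
from h import *
from plant import *
for c in ('top','scene'): im=read_camera(c); cv2.imwrite('pics/%s8.png'%c,im)
a=cv2.imread('pics/top8.png')[160:300,250:410];b=cv2.imread('pics/scene8.png')[200:340,230:390]
cv2.imwrite('pics/m8.png',cv2.resize(np.hstack([a,b]),None,fx=2.5,fy=2.5,interpolation=2))"
```

```text
clock: 21.3
position: [0.4645, -0.2552, 0.0131]
tcp_rot: [2.273, 2.169, 0.0]
force: [0.7, -0.5, 0.0]
grip_width: 0.999
finger_force: 0.0
clock: 22.3
position: [0.464, -0.2549, 0.1603]
tcp_rot: [-2.273, -2.168, -0.0]
force: [-0.3, 0.0, -0.3]
grip_width: 0.997
finger_force: 0.0
```

View pics/m8.png

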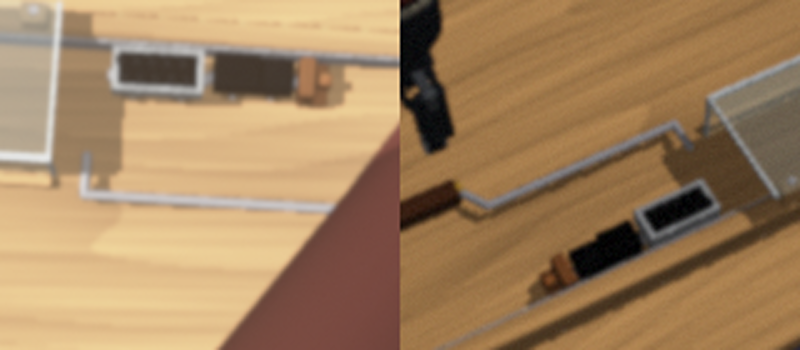

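The picture shows the car body (top crop, columns 110–206) coupled to the tender (from column 214). The 8-pixel gap between them is just the two magnets. The rod lies flat, with its hook tip at about (86,155), roughly 85 mm in front of the strip.

```bash
python3 -c "
from plant import *
print(job_done())"
```

```text
the job is handed in; nothing more can be done
None
```

The job is handed in, with no verdict returned: the hook drew the coal car snug against the tender and held it at about 6.7 N for over 0.5 s. The rod was then laid flat on the open table and released, with about 22 s on the clock.

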